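# Lay out a gear set on the fitter's mat

### The arm

A 6-joint arm with a two-finger parallel gripper is mounted at the origin on the work surface. World frame = base frame: x ahead of the robot, y to its left, z up, the work surface at z = 0. Lengths are in m, angles in degrees, forces in N, time in s.
With the tool pointing down it reaches from about 0.325 to 0.85 m from the base axis. Payload 15.5 kg.
Tool frame: the origin (TCP) lies midway between the tips of the shut fingers; the grasp point (between the pads) lies 19 mm behind it; z points along the fingers, y is the line along which they close (so a half turn about z gives the same grasp; the last joint's range is limited). The gripper opens to 91 mm and grips with 3 to 60 N. Pads are 32 mm wide; open, the fingers measure 118 mm over their backs; the gripper's body (76 mm by 178 mm) begins 60 mm behind the grasp point.
Start: joints at [70.789, 28.281, 77.091, -0, 74.628, -5.472], TCP at [0.148, 0.607, 0.214] pointing down, gripper open.
Joint ranges: [-166.48, 166.48], [-47.26, 123.95], [12.59, 153.08], [-70.14, 250.14], [6.76, 159.57], [-176.63, 176.63]. Speed limits (degrees/s): [108.29, 108.29, 147.25, 172.46, 172.46, 172.46].

### API

Orientations are given as a 3x3 rotation matrix whose columns are the frame's x, y, z axes.
In Python, from bench import ctrl gives the robot as it stands. The module is installed in compiled form; this text tells all that it offers. Calls block until the motion is done:
- ctrl.goto(position, orientation): joint-space move of the TCP to a pose.
- ctrl.move_l(position, vel=0.15, ori=None, contact_N=None): straight line of the TCP; ori=None keeps the orientation; vel is the mean speed in m/s. With contact_N (N) it stops when the force on the tool has changed by that much, and returns True; else False.
- ctrl.movej(angles): joint-space move.
- ctrl.command_gripper(opening): opening from 0.0 (shut) to 1.0 (fully open); the grip force is fixed at half the most; returns when the fingers have stopped.
- ctrl.sleep(seconds).
- ctrl.ik(position, orientation): joint angles nearest the present ones, or None.
- ctrl.read_camera(name): name is "side" or "top"; returns the picture (384x512x3 uint8, blue, green, red); there is no depth.
- ctrl.camera_params(name): a dict with "fx", "fy", "cx", "cy" (pixels), "pose" (4x4, takes a point from camera to world coordinates). Camera axes: x right, y up, looking along -z (the intrinsics and any distortion apply to the point x, -y, -z); pixel columns grow to the right and rows downward; lengths in m; the calibration is good to about 2 mm. A picture is of the moment at which its call begins. camera_params takes no time and is no camera call.
A pose or a line that the arm cannot do raises ctrl.MotionError and nothing moves.
- ctrl.sign_off(): hands the job in; it is judged then, once.
Readings, each from a call of its own:
- ctrl.current_t(): time.
- ctrl.current_q(): joint angles.
- ctrl.current_dq(): joint speeds.
- ctrl.current_effort(): joint torques, N m.
- ctrl.current_tool_pos(): TCP position.
- ctrl.current_eef_rot(): TCP orientation.
- ctrl.current_contact_force(): force on the tool from outside, world axes, zero at the start.
- ctrl.current_wrist_torque(): the same for the moment, N m.
- ctrl.current_grip_width(): opening from 0.0 (shut) to 1.0 (fully open).
- ctrl.current_grasp_force(): force on a finger pad.
Only numpy, scipy, OpenCV 4.12 (cv2) and the standard library are available. Lean on these libraries where they do the work, as an engineer would, in place of code of your own. Each camera call takes 0.05 s, during which the arm holds its last target. There are 200 camera calls.

### The job

Lay out the gear set: the big steel gear flat and centred on the blue rest with the brass bush centred on top of it, the orange-sealed bearing flat and centred on the yellow rest, and the dark pinion upright on the mat exactly midway between the rests. Stand the red collar on the mat straight behind the pinion (square to the row of rests, on the side away from the robot), 80 mm from it centre to centre. Leave the grease pot and the copper drift where they are.

Things in the scene. Friction and masses are not known exactly. Their poses are not given: they have to be found in the camera images.
- gear: Big bright steel spur gear, 60 mm across the tooth tips, 26 mm high, flat top and bottom with a black bore, about 0.4 kg. It stands upright; its origin is the centre of its underside, z up. At the start it stands on the bench in any one of six spots around the mat (four beyond it, one at each side).
- pinion: Small dark steel pinion with coarse teeth and a white paint mark round the bore on its top, 42 mm across the tips, 45 mm high, about 0.3 kg. It stands upright; its origin is the centre of its underside, z up. At the start it stands on the bench in any one of six spots around the mat (four beyond it, one at each side).
- bush: Plain brass bush (a thick ring), 40 mm outside, 24 mm bore, 25 mm high, about 0.12 kg. It stands upright; its origin is the centre of its underside, z up. At the start it stands on the bench in any one of six spots around the mat (four beyond it, one at each side).
- bearing: Ball bearing: bright metal rings with an orange seal between them, 52 mm outside, 20 mm high, flat, about 0.18 kg. Its black bore is only marked, not open. It stands upright; its origin is the centre of its underside, z up. At the start it stands on the bench in any one of six spots around the mat (four beyond it, one at each side).
- collar: Red painted collar (a thick ring), 44 mm outside, 22 mm bore, 30 mm high, about 0.12 kg. It stands upright; its origin is the centre of its underside, z up. At the start it stands on the bench in any one of six spots around the mat (four beyond it, one at each side).
- blue_rest: Blue painted round steel rest, a fixed disc 90 mm across and 10 mm high, near one end of the mat. Origin: centre of its underside, at bench level (its top is 10 mm higher).
- yellow_rest: Yellow painted round steel rest, a fixed disc 90 mm across and 10 mm high, near the other end of the mat, 260 mm from the blue one centre to centre. Either rest may be the left or the right one. Origin: centre of its underside, at bench level (its top is 10 mm higher).
- mat: Black rubber mat, 240 x 400 mm, 1 mm thin and flush with the bench: things set on it stand at bench level, z = 0. Fixed, turned by up to 0.2 rad. Origin: its centre, exactly midway between the two rests; its y axis runs along the row of rests, its x axis points square to the row, away from the robot.
- pot: Bystander: small white grease pot with a green cap, 48 mm across, 55 mm high, loose, standing in one of the same six spots as the parts. Origin: centre of its underside. Leave it alone.
- drift: Bystander: copper drift (a 16 mm bar, 150 mm long, with a square black 22 mm grip at its middle), loose, lying at the left of the bench, pointing roughly away from the robot, at least 30 mm clear of every part. Origin: on the bench under its middle; x along the bar. Leave it alone.
Not all that is in view belongs to the job. There is more than one size of the bush; the job needs the middle-sized.

How it is judged:
By the outcome, as a careful person would: the job done as asked, in the order asked, and still so for the second after the job is handed in, with the robot touching nothing.
It also fails if it takes over 128 s, if anything falls off the work surface, if the arm or the gripper's body presses on something with over 40 N, if the wrist force passes 120 N, or if a joint passes its speed limit or range.

## Working session

There is one attempt and no reset: what is moved stays moved. The work goes in short steps, each a Python script; the robot and the scene stay as the last script left them, time stands still between calls to the robot, and variables do not carry over. Pictures are saved under pics/ and viewed, at most 14 in all, crops included, and the job is handed in when it is done.

```bash
mkdir -p pics; python3 - <<'E'
from bench import ctrl
import cv2,numpy as np
np.set_printoptions(precision=4,suppress=True)
for n in("top","side"):
    cv2.imwrite(f"pics/{n}0.png",ctrl.read_camera(n)); p=ctrl.camera_params(n); print(n,p)
print(ctrl.current_eef_rot(),ctrl.current_t())
E
```

```text
top {'fx': 466.956928127479, 'fy': 466.956928127479, 'cx': 254.71739505467437, 'cy': 190.91266295428082, 'pose': array([[-0.0017,  0.9983, -0.0587,  0.4911],
       [-1.    , -0.0018, -0.001 ,  0.0225],
       [-0.0012,  0.0587,  0.9983,  1.2309],
       [ 0.    ,  0.    ,  0.    ,  1.    ]])}
side {'fx': 485.2460035655937, 'fy': 485.2460035655937, 'cx': 262.99331363869743, 'cy': 185.80102050623944, 'pose': array([[-0.9942,  0.0654, -0.0849,  0.4553],
       [-0.106 , -0.717 ,  0.689 ,  0.8861],
       [-0.0158,  0.694 ,  0.7198,  0.965 ],
       [ 0.    ,  0.    ,  0.    ,  1.    ]])}
[[-0.9714  0.2375 -0.0004]
 [ 0.2375  0.9714 -0.001 ]
 [ 0.0001 -0.0011 -1.    ]] 0.1
```

View pics/top0.png

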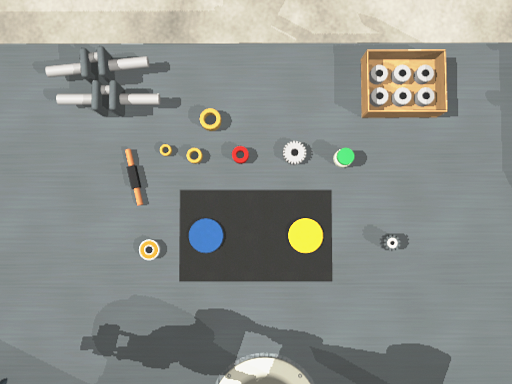

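View pics/side0.png

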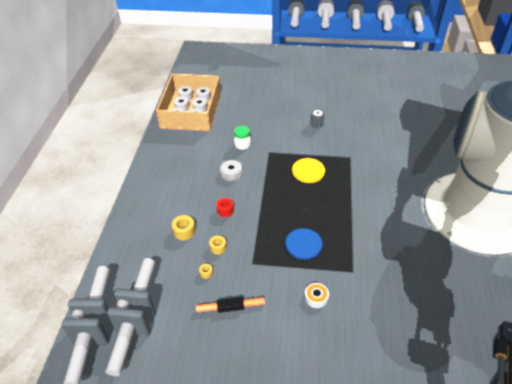

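Top view: gear (294,152), collar (240,155), bearing (149,250), pinion (392,243), blue rest (206,236), yellow rest (305,236). Left alone: pot (344,156), drift (135,177), the box of parts (403,85) and the shafts (100,80).
What could be taken for the bush: large ring (210,118), middle (194,155), small (166,149), so I choose (194,155). What could be taken for the gear or pinion: the box contents. I'll check these in one close crop montage.

```bash
cat > h.py <<'E'
import cv2,numpy as np
from bench import ctrl
np.set_printoptions(precision=4,suppress=True)
def ray(cam,px,z):
    p=ctrl.camera_params(cam);T=p['pose']
    d=T[:3,:3]@np.array([(px[0]-p['cx'])/p['fx'],-(px[1]-p['cy'])/p['fy'],-1.])
    o=T[:3,3]; return (o+d*(z-o[2])/d[2])[:2]
def proj(cam,P):
    p=ctrl.camera_params(cam);T=p['pose'];c=T[:3,:3].T@(np.asarray(P,float)-T[:3,3])
    return np.array([p['cx']+p['fx']*c[0]/-c[2],p['cy']-p['fy']*c[1]/-c[2]])
def blob(m,near,r=40):
    """hull centroid of the mask component nearest a pixel -> centre, area, bbox"""
    n,l,s,c=cv2.connectedComponentsWithStats(m.astype(np.uint8))
    k=min((i for i in range(1,n) if s[i,4]>25),key=lambda i:np.hypot(*(c[i]-near)))
    pts=cv2.findContours((l==k).astype(np.uint8),cv2.RETR_EXTERNAL,cv2.CHAIN_APPROX_NONE)[0][0]
    M=cv2.moments(cv2.convexHull(pts)); return np.array([M['m10'],M['m01']])/M['m00'],s[k,4],s[k,:4]
def masks(im):
    h=cv2.cvtColor(im,cv2.COLOR_BGR2HSV).astype(int);H,S,V=h[...,0],h[...,1],h[...,2]
    return dict(blue=(abs(H-107)<12)&(S>140),yellow=(abs(H-29)<5)&(S>170)&(V>130),
      brass=(abs(H-22)<7)&(S>110)&(V>60),red=((H<6)|(H>174))&(S>140),white=(S<45)&(V>165),
      green=(abs(H-65)<20)&(S>120))
E
python3 - <<'E'
from h import *
t=cv2.imread("pics/top0.png");s=cv2.imread("pics/side0.png")
def tile(im,c):
    x,y=c;return cv2.resize(im[y-20:y+20,x-20:x+20],(200,200),interpolation=cv2.INTER_CUBIC)
r1=[tile(t,c) for c in((294,152),(392,243),(149,250),(194,155))]
r2=[tile(s,c) for c in((231,170),(317,118),(317,295),(217,245))]
cv2.imwrite("pics/crop1.png",np.vstack([np.hstack(r1),np.hstack(r2)]))
mt,ms=masks(t),masks(s)
for k,nm,a,b,z in(("blue","blue_rest",(206,236),(304,243),.005),("yellow","yellow_rest",(305,236),(308,170),.005),
  ("brass","bush",(194,155),(217,245),.0125),("brass","bigbush",(210,118),(183,228),.0125),("brass","small",(166,149),(205,270),.01),
  ("red","collar",(240,155),(226,207),.015),("white","gear",(294,152),(231,170),.013),("white","bearing",(149,250),(317,295),.01)):
    A,B=blob(mt[k],a),blob(ms[k],b)
    print(nm,A[0],A[1],A[2],ray("top",A[0],z),'|',B[0],B[1],B[2],ray("side",B[0],z))
E
```

```text
blue_rest [205.4185 235.1593] 931 [189 218  34  35] [0.4475 0.1529] | [303.3912 243.415 ] 948 [285 228  38  32] [0.4486 0.154 ]
yellow_rest [304.9396 235.14  ] 929 [288 218  35  35] [ 0.4471 -0.1074] | [308.3018 169.7058] 594 [293 158  32  24] [ 0.4474 -0.1076]
bush [194.1292 155.1178] 146 [187 148  16  15] [0.6572 0.1827] | [217.5179 244.285 ] 247 [210 236  16  18] [0.6574 0.1821]
bigbush [210.1021 119.0854] 293 [200 108  21  23] [0.7528 0.1411] | [183.2309 226.9427] 456 [172 215  23  25] [0.7533 0.1363]
small [165.4367 149.6933] 89 [160 144  12  12] [0.6721 0.2586] | [205.5932 270.6399] 156 [199 264  14  15] [0.6727 0.2589]
collar [239.8597 154.2317] 188 [232 146  17  17] [0.659  0.0625] | [224.6365 206.963 ] 266 [217 198  16  19] [0.6591 0.0622]
gear [293.9942 151.9019] 364 [283 140  23  24] [ 0.6651 -0.0796] | [230.6082 169.5349] 368 [219 160  23  21] [ 0.6653 -0.0804]
bearing [148.6745 249.4223] 106 [139 239  21  22] [0.411  0.2998] | [316.5487 295.0143] 222 [304 283  26  26] [0.4123 0.2992]
```

View pics/crop1.png

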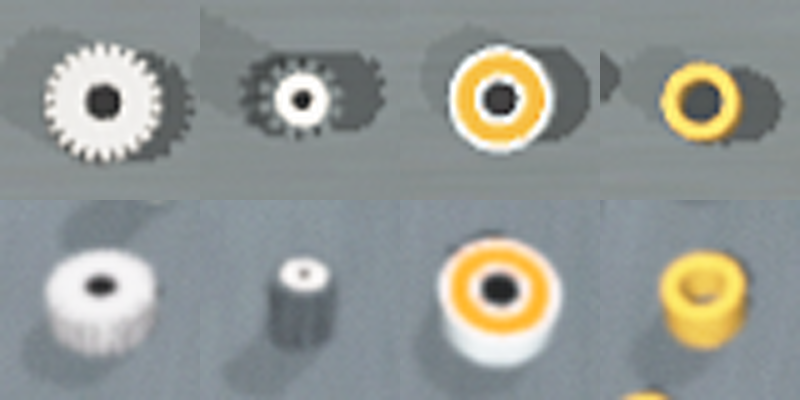

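The crops confirm it: gear with fine teeth, pinion with white mark (top at (392,242)), orange bearing, and brass ring about 41 mm across, so that is the middle bush. The two views agree to about 1 mm and the rests measure 260 mm apart. I start with the gear, squeezing it in two directions, and check the result by camera.

```bash
cat >> h.py <<'E'
Z0=.005; HV=.13
def R(a):
    a=np.radians(a);c,s=np.cos(a),np.sin(a);return np.array([[-s,c,0],[c,s,0],[0,0,-1.]])
def pick(p,d,base=0.,a1=0,a2=90):
    o=min(1,(d+.020)/.091); ctrl.goto([*p,HV],R(a1)); ctrl.command_gripper(o)
    ctrl.move_l([*p,base+Z0],vel=.12)
    ctrl.command_gripper(0); w1=ctrl.current_grip_width()*91; ctrl.command_gripper(o)
    ctrl.goto([*p,base+Z0],R(a2)); ctrl.command_gripper(0)
    print("widths mm",w1,ctrl.current_grip_width()*91,"F",ctrl.current_grasp_force())
    ctrl.move_l([*p,HV],vel=.2)
def place(p,d,base=0.,a=90):
    ctrl.goto([*p,HV],R(a)); 
    if d is None: return
    ctrl.move_l([*p,base+Z0+.0005],vel=.12); print("held",ctrl.current_grip_width()*91,"F",ctrl.current_contact_force())
    ctrl.command_gripper(min(1,(d+.016)/.091)); ctrl.move_l([*p,HV],vel=.25); print("t",ctrl.current_t())
def shoot(n):
    t,s=ctrl.read_camera("top"),ctrl.read_camera("side")
    cv2.imwrite(f"pics/top{n}.png",t);cv2.imwrite(f"pics/side{n}.png",s);return t,s
BLUE=np.array([.4480,.1534]);YEL=np.array([.4473,-.1075])
E
python3 - <<'E'
from h import *
t=cv2.imread("pics/top0.png");s=cv2.imread("pics/side0.png")
A=blob(masks(t)["white"],(392,242));B=blob(masks(s)["white"],(317,114));print("pinion",A,ray("top",A[0],.045),B,ray("side",B[0],.045))
pick((.6652,-.0800),.060)
place(BLUE,.060,.010)
ctrl.goto([.6573,.1824,HV],R(0))
t,s=shoot(1)
A=blob(masks(t)["white"],proj("top",[*BLUE,.02]));B=blob(masks(s)["white"],proj("side",[*BLUE,.02]))
print("gear",A,ray("top",A[0],.023),B,ray("side",B[0],.023))
cv2.imwrite("pics/v1.png",np.hstack([cv2.resize(i[y-50:y+50,x-50:x+50],(400,400),interpolation=2) for i,x,y in((t,205,235),(s,303,243))]))
E
```

```text
pinion (array([392.0075, 242.4991]), np.int32(87), array([387, 237,  11,  12], dtype=int32)) [ 0.4297 -0.323 ] (array([317.5104, 112.1389]), np.int32(60), array([313, 109,  10,   7], dtype=int32)) [ 0.4301 -0.323 ]
widths mm 59.22750224525744 59.066601885274004 F 30.000042021274567
held 59.35050753500001 F [-0.0194 -0.062  -3.5745]
t 11.7583
gear (array([154.813 , 230.9142]), np.int32(6358), array([107, 172, 108, 131], dtype=int32)) [0.4593 0.2815] (array([303.8317, 237.8798]), np.int32(358), array([292, 227,  24,  25], dtype=int32)) [0.4484 0.1508]
```

View pics/v1.png

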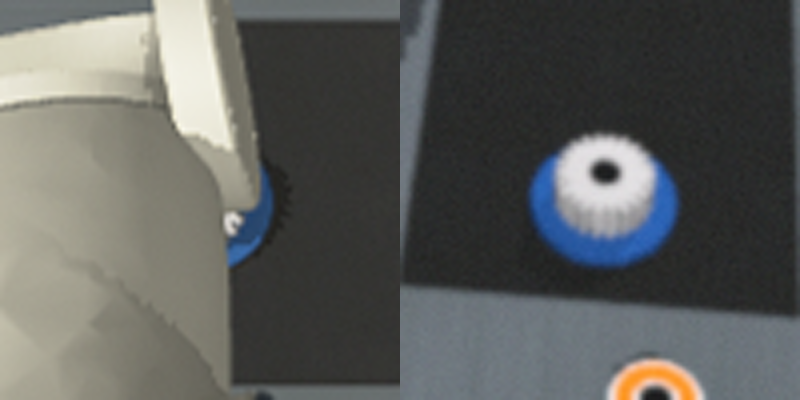

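The gear stands on the blue rest in the side view; the arm blocks the top view (all of the left half). I move the arm aside and measure both views again, bore included.

```bash
cat >> h.py <<'E'
def dark(im,c,r=5,th=110):
    c0=np.round(c).astype(int);g=cv2.cvtColor(im,cv2.COLOR_BGR2GRAY)[c0[1]-r:c0[1]+r+1,c0[0]-r:c0[0]+r+1].astype(float)
    w=np.clip(th-g,0,None);yy,xx=np.mgrid[-r:r+1,-r:r+1];return c0+np.array([(w*xx).sum(),(w*yy).sum()])/w.sum()
E
python3 - <<'E'
from h import *
ctrl.goto([.45,-.45,.2],R(90))
t,s=shoot(2)
t0,s0=cv2.imread("pics/top0.png"),cv2.imread("pics/side0.png")
def both(a,b,n,z):
  for cam,im,im0 in(("top",t,t0),("side",s,s0)):
    for nm,i,P in((" init",im0,a),("placed",im,b)):
      dz=0 if nm==" init" else .01
      A=blob(masks(i)["white"],proj(cam,[*P,z/2+dz])); D=dark(i,proj(cam,[*P,z+dz]))
      print(cam,nm,A[1],A[2],ray(cam,A[0],z/2+dz),"bore",ray(cam,D,z+dz))
both((.6652,-.08),BLUE,"gear",.026)
for cam,im in(("top",t),("side",s)):
    A=blob(masks(im)["blue"],proj(cam,[*BLUE,.005]));print(cam,"blue",A,ray(cam,A[0],.005),ray(cam,A[0],.01))
print(ctrl.current_t())
E
```

```text
top  init 364 [283 140  23  24] [ 0.6651 -0.0796] bore [ 0.6632 -0.0796]
top placed 352 [193 224  23  24] [0.4476 0.1546] bore [0.4476 0.1528]
side  init 368 [219 160  23  21] [ 0.6653 -0.0804] bore [ 0.664  -0.0783]
side placed 316 [292 228  24  20] [0.449  0.1478] bore [0.4488 0.1542]
top blue (array([205.3586, 235.1484]), np.int32(437), array([189, 218,  34,  35], dtype=int32)) [0.4475 0.153 ] [0.4477 0.1525]
side blue (array([303.3297, 245.0144]), np.int32(395), array([285, 232,  38,  28], dtype=int32)) [0.4485 0.1589] [0.4485 0.1627]
15.7833
```

By the bore, the gear is centred on the rest within 0.4 mm in both views (top .4476,.1528 against rest .4475,.1530). Next: the bush, and a refined estimate of the yellow rest and the midpoint from the stored pictures.

```bash
python3 - <<'E'
from h import *
t0,s0=cv2.imread("pics/top0.png"),cv2.imread("pics/side0.png")
for cam,im,c in(("top",t0,(305,236)),("side",s0,(308,170))):
    h=cv2.cvtColor(im,cv2.COLOR_BGR2HSV).astype(int)
    for vs in((170,130),(120,60)):
        A=blob((abs(h[...,0]-28)<9)&(h[...,1]>vs[0])&(h[...,2]>vs[1]),c);print(cam,A,ray(cam,A[0],.005),ray(cam,A[0],.010))
    g=(im.max(2)<75).astype(np.uint8); g=cv2.morphologyEx(g,cv2.MORPH_OPEN,np.ones((5,5)))
    n,l,st,_=cv2.connectedComponentsWithStats(g);k=l[tuple(np.array([255,250] if cam=="top" else [306,207])[::-1])]
    q=cv2.approxPolyDP(cv2.convexHull(cv2.findContours((l==k).astype(np.uint8),0,1)[0][0]),8,True)[:,0]
    W=np.array([ray(cam,p,0) for p in q.astype(float)]);print("mat",W.tolist() if len(W)<6 else len(W),W.mean(0))
pick((.6565,.1824),.040)
place((.4480,.1534),.040,.036)
ctrl.goto([.45,-.30,.2],R(90)); t,s=shoot(3)
for cam,im in(("top",t),("side",s)):
    A=blob(masks(im)["brass"],proj(cam,[*BLUE,.05]));print(cam,"bush",A,ray(cam,A[0],.0485),ray(cam,A[0],.061))
cv2.imwrite("pics/v3.png",np.hstack([cv2.resize(i[y-40:y+40,x-40:x+40],(400,400),interpolation=2) for i,x,y in((t,205,235),(s,303,238))]))
E
```

```text
top (array([305.1743, 235.1207]), np.int32(969), array([288, 218,  35,  35], dtype=int32)) [ 0.4472 -0.108 ] [ 0.4474 -0.1075]
top (array([305.2548, 235.2443]), np.int32(994), array([288, 218,  36,  36], dtype=int32)) [ 0.4468 -0.1082] [ 0.447  -0.1077]
mat [[0.5629127955675244, -0.1749987949851145], [0.33016105859025824, -0.1750034411526778], [0.3307848764803917, 0.21928428931464833], [0.5636208375763248, 0.21842699993764741]] [0.4469 0.0219]
side (array([308.0492, 169.9652]), np.int32(681), array([292, 158,  33,  25], dtype=int32)) [ 0.448  -0.1065] [ 0.4481 -0.1013]
side (array([307.982 , 170.0241]), np.int32(729), array([291, 157,  35,  27], dtype=int32)) [ 0.4482 -0.1062] [ 0.4482 -0.1011]
mat [[0.5623474285979569, -0.16911607524563], [0.33158113113242654, -0.16804659893581753], [0.3330748996156228, 0.217775251704041], [0.5633453947438892, 0.21978490919580218]] [0.4476 0.0251]
widths mm 39.322144184777834 38.75682454457704 F 29.999939147382975
held 38.926929960704285 F [ 0.4337  0.1314 -1.0019]
t 26.1917
top bush (array([203.3441, 235.8092]), np.int32(127), array([196, 229,  16,  15], dtype=int32)) [0.4474 0.1535] [0.4479 0.1521]
side bush (array([304.1339, 231.3045]), np.int32(266), array([296, 222,  18,  20], dtype=int32)) [0.4488 0.1507] [0.4489 0.1608]
```

View pics/v3.png

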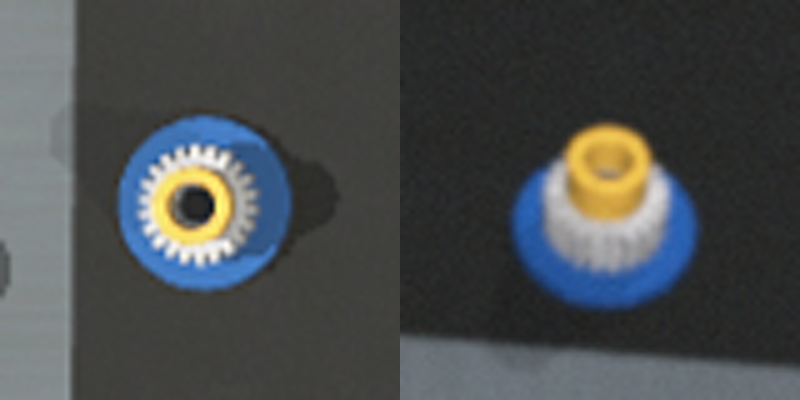

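The bush sits centred on the gear in both views. Now the bearing, pinion and collar.

```bash
python3 - <<'E'
from h import *
pick((.4115,.2994),.052); place((.4476,-.1069),.052,.010)
pick((.4298,-.3230),.042); place((.4478,.0231),.042)
pick((.6580,.0622),.044); place((.5278,.0230),.044)
ctrl.goto([.45,-.42,.2],R(90)); t,s=shoot(4)
h=lambda im:cv2.cvtColor(im,cv2.COLOR_BGR2HSV).astype(int)
for cam,im in(("top",t),("side",s)):
    mk=masks(im); H=h(im)
    A=blob(mk["white"],proj(cam,[.4478,.0231,.045]));print(cam,"pinion",A,ray(cam,A[0],.045))
    A=blob(mk["red"],proj(cam,[.5278,.0230,.015]));print(cam,"collar",A,ray(cam,A[0],.015),ray(cam,A[0],.03))
    D=dark(im,proj(cam,[.4476,-.1069,.03]));print(cam,"bearing bore",ray(cam,D,.03))
    A=blob(mk["yellow"],proj(cam,[.4476,-.1069,.005]));print(cam,"yellow",A,ray(cam,A[0],.005))
cv2.imwrite("pics/v4.png",np.hstack([cv2.resize(i[y-80:y+80,x-80:x+80],(400,400),interpolation=2) for i,x,y in((t,255,215),(s,295,205))]))
print(ctrl.current_t())
E
```

```text
widths mm 50.89570028933465 50.89328942936857 F 30.00004917383194
held 51.644706423249694 F [ 0.4292 -0.7148 -1.2613]
t 39.4417
widths mm 41.16724842997668 41.32316010664297 F 30.00009298324585
held 41.39375456992436 F [ 0.3048 -0.2023 -2.7307]
t 49.3583
widths mm 43.05842730023848 42.7629171678803 F 29.99941814225167
held 42.99724432475967 F [ 0.3987 -0.74   -1.5416]
t 58.975
top pinion (array([255.0828, 235.7436]), np.int32(86), array([250, 231,  11,  11], dtype=int32)) [0.4473 0.023 ]
top collar (array([255.0607, 204.104 ]), np.int32(200), array([247, 196,  17,  17], dtype=int32)) [0.5282 0.0229] [0.5278 0.0229]
top bearing bore [ 0.4472 -0.1074]
top yellow (array([305.0071, 235.1947]), np.int32(475), array([288, 218,  35,  35], dtype=int32)) [ 0.447  -0.1076]
side pinion (array([306.5848, 193.6606]), np.int32(60), array([302, 190,  10,   8], dtype=int32)) [0.4484 0.0232]
side collar (array([275.6321, 199.3558]), np.int32(313), array([267, 190,  18,  20], dtype=int32)) [0.5287 0.0232] [0.5276 0.0368]
side bearing bore [ 0.4472 -0.1077]
side yellow (array([308.1893, 170.8256]), np.int32(237), array([293, 162,  31,  20], dtype=int32)) [ 0.4475 -0.103 ]
60.7417
```

View pics/v4.png

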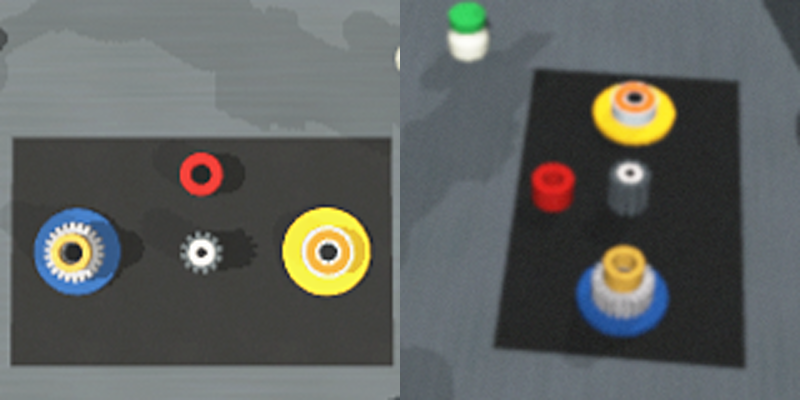

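View pics/top4.png

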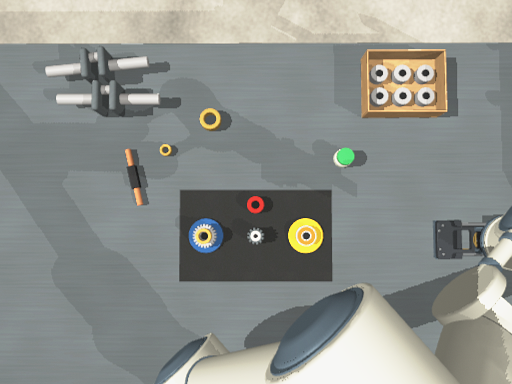

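The layout matches what was asked. In the top view the pinion (255,236) is midway, the collar (255,204) is 80 mm behind it, and the bearing (306,236) is on yellow within 0.3 mm. The bush is on the gear on blue, and the pot and drift have not moved.

```bash
python3 -c "
from bench import ctrl
print(ctrl.sign_off(),ctrl.current_t())"
```

```text
the job is handed in; nothing more can be done
the job is handed in; nothing more can be done
```

The gear set is laid out as asked and handed in after about 61 s of robot time; every part measured within about 1 mm of its target in the cameras, and the pot and drift were not touched.

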